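Sleeve the turntable pin and hold its index plunger out

ROBOT

A 6-joint arm with a two-finger parallel gripper is mounted at the origin on the work surface. World frame = base frame: x ahead of the robot, y to its left, z up, the work surface at z = 0. Lengths are in m, angles in degrees, forces in N, time in s.
With the tool pointing down it reaches from about 0.225 to 0.725 m from the base axis. Payload 3.1 kg.
Tool frame: the origin (TCP) lies between the finger pads; the fingertips stand 17 mm ahead of it and the grasp point (between the pads) lies 2 mm behind it; z points along the fingers, y is the line along which they close (so a half turn about z gives the same grasp; the last joint's range is limited). The gripper opens to 85 mm and grips with 20 to 120 N. Pads are 22 mm wide; open, the fingers measure 114 mm over their backs; the gripper's body (76 mm by 85 mm) begins 54 mm behind the grasp point. The pads swing forward as they close: fully open they stand 13 mm farther back than shut.
Start: joints at [-75.963, 2.75, 5.684, 92.934, 0, 82.678], TCP at [0.191, -0.489, 0.248] pointing down, gripper open.
Joint ranges: [-166.93, 166.93], [-56.73, 111.36], [-69.38, 81.34], [-121.58, 131.49], [-85.45, 84.26], [-180, 180]. Speed limits (degrees/s): [159.86, 159.86, 180, 180, 180, 180].

INTERFACE

Orientations are given as [roll, pitch, yaw] about the fixed x, y, z axes, in that order (R = Rz(yaw) Ry(pitch) Rx(roll)).
In Python, from rig import env, cams gives the robot as it stands.
- The arm moves only by the tool jog_arm, never from a script. Its argument "rows" is a list that holds one entry, the list of rows, each a list of 7 numbers: the shift along the tool's x, y, z in units of 25 mm (1.0 is 25 mm), then the turn, a rotation vector about the tool's x, y, z in units of 5 degrees (1.0 is 5 degrees), then the opening, from 0 (shut) to 1 (fully open). A call has exactly 10 rows; each row shifts and turns the commanded pose from where the row before left it, along the tool's axes as they then stand; what a row does not reach is not made up. A row lasts 1/10 s, in which the tool goes at most 50 mm and 8.59 degrees, less where a joint would pass 70% of its speed; a pose out of reach is approached as far as the arm can. A call is refused whole if a number of a shift passes 1 or a number of a turn 1, either way. A call with a gripper value outside its range is refused whole. The fingers move at their own pace and stop on an object; "force" is the grip in N (left out, the last holds). Time passes only in rows, so rows that do not move let the fingers close, or fill a call up. It gives the time, the measured TCP pose, the force, the opening and the grip force at its end, in the units of the state.
- env.get_state(): the state, without advancing time (a new reading comes with each control period).
- cams.grab_frame(name): name is "side" or "top"; returns a dict with "color" (480x640x3 uint8, blue, green, red), "fx", "fy", "cx", "cy" (pixels), "extrinsics" (4x4, takes a point from world to camera coordinates). Camera axes: x right, y down, z forward; pixel columns grow to the right and rows downward; lengths in m; the calibration is good to about 2 mm. A picture is of the moment at which its call begins. There is no depth.
- env.finish_job(): hands the job in; it is judged then, once.
The state is a dict: "time_s": time; "joint_pos": joint angles; "qvel": joint speeds; "joint_torque": joint torques, N m; "tcp_pos": TCP position; "tcp_rot": TCP orientation; "ft_force": force on the tool from outside, world axes, zero at the start; "wrist_torque": the same for the moment, N m; "finger_gap": finger opening in m; "grip_force": force on a finger pad.
Only numpy, scipy, OpenCV 4.12 (cv2) and the standard library are available. Lean on these libraries where they do the work, as an engineer would, in place of code of your own. Each camera call takes 0.05 s, during which the arm holds its last target. There are 200 camera calls.

TASK

Get the cup turntable ready to be turned: of the two loose metal sleeves, slide the one whose bore fits over the turntable's bare pin all the way down onto the disc and let go of it. Then pull the turntable's sprung index plunger straight up by its black knob as far as it goes, clear of its hole, and finish while still gripping and holding it there. Leave the other sleeve and everything else on the bench where it stands.

Things in the scene. Friction and masses are not known exactly. Their poses are not given: they have to be found in the camera images.
- turntable: Fixed cup turntable, blue foot, grey disc 240 mm across, top 37 mm above the bench. Origin on the bench under the disc's centre, z up. Bare steel pin at local (-70,0) mm; two fixed sleeved pins, 40 mm across, tops at 87 mm, at local (35,61) and (35,-61). Index plunger at local (105,0) on a blue bracket (local x 86..152, y -20..20 mm, top 74 mm above the bench).
- pin_foot (a point): Foot of the bare pin's axis, on the disc's top face (37 mm above the bench), axes as the turntable's. The pin is 20 mm in diameter and 50 mm tall, its top 11 mm tapering to 8 mm. It sits at local (-70, 0) mm of the turntable.
- knob (a point): Middle of the plunger's black round knob, upright, 30 mm in diameter and 26 mm tall; moves with the plunger. At rest it is 97 mm above the bench, so the knob's underside is 10 mm above the bracket.
- plunger (a joint): Travel of the index plunger, m: 0 with its pin seated in the disc's hole, growing as the knob is lifted straight up to its stop at 0.022. A spring returns it: about 5 N at the start, 12 N at the stop; it needs a grip of some 30 N or more.
- sleeve_a: Loose aluminium sleeve standing on end, 40 mm outside diameter, 45 mm tall, bore 25 mm right through: fits the pin. About 0.1 kg. Origin at the centre of its lower end, z up along the bore.
- sleeve_b: Loose aluminium sleeve standing on end, same outside (40 mm by 45 mm tall), bore only 14 mm: does not fit the 20 mm pin. Origin at the centre of its lower end. Leave it alone.
- tub_left: Bystander: open white plastic tub, 80 mm across, 85 mm tall; origin under its centre.
- tub_right: Bystander: open white plastic tub, 80 mm across, 85 mm tall; origin under its centre.
- vial: Bystander: small white bottle with blue cap, 36 mm across, 60 mm tall; origin under its centre.
- jar: Bystander: small amber glass jar, 48 mm across, 62 mm tall; origin under its centre.
- bottle: Bystander: white lidded bottle, 72 mm across, 130 mm tall; origin under its centre.
- spatula: Bystander: spatula 180 mm long lying flat on the bench beyond the turntable.
- wrench: Bystander: wrench 150 mm long lying flat on the bench at the right.
Mind the look-alikes: they are no part of the job. What is shaped like the sleeve_a but red is not meant.

How it is judged:
By the outcome, as a careful person would: the job done as asked, in the order asked, and still so for the second after the job is handed in, while the arm keeps its last pose, push and grip.
It also fails if it takes over 51 s, if anything falls off the work surface, if the arm or the gripper's body presses on something with over 40 N, if the wrist force passes 120 N, or if a joint passes its speed limit or range.

## Working session

There is one attempt and no reset: what is moved stays moved. The work goes in short steps, Python scripts to look and compute and a tool call to move; the robot and the scene stay as the last step left them, time stands still between calls to the robot, and variables do not carry over. Pictures are saved under pics/ and viewed, at most 10 in all, crops included, and the job is handed in when it is done.

Besides the shell and the picture viewer there is one more tool, called after "Request:" in YAML: its name, and indented under it one key for each argument. jog_arm: Moves the arm, as the interface text tells. Its arguments: {"type":"object","properties":{"rows":{"type":"array","items":{"type":"array","items":{"type":"array","items":{"type":"number"}}}},"force":{"type":"number"}},"required":["rows"]}

```bash
mkdir -p pics
python3 - <<'E'
from rig import env,cams
import cv2,numpy as np
for n in("top","side"):
    f=cams.grab_frame(n); cv2.imwrite(f"pics/{n}0.png",f["color"]); print(n,f["fx"],f["fy"],f["cx"],f["cy"]);print(np.round(f["extrinsics"],4).tolist())
print(env.get_state())
E
```

```text
top 451.5405599955316 451.5405599955316 317.5984311981288 246.29413381958088
[[0.0465, -0.9989, -0.0025, -0.0258], [-0.9742, -0.0448, -0.2212, 0.6122], [0.2208, 0.0127, -0.9752, 0.8711], [0.0, 0.0, 0.0, 1.0]]
side 520.4896132835204 520.4896132835204 321.2910009637796 236.25260253133612
[[-0.9983, -0.0582, 0.0038, 0.5692], [-0.0401, 0.6378, -0.7692, 0.0809], [0.0423, -0.768, -0.639, 1.3941], [0.0, 0.0, 0.0, 1.0]]
{'time_s': 0.1, 'joint_pos': array([-7.59623564e+01,  2.78755867e+00,  5.59815479e+00,  9.29337792e+01,
        5.45094422e-04,  8.26788912e+01]), 'qvel': array([-0.00128482, -0.12860285,  0.23184289,  0.10772197,  0.03820321,
        0.02236793]), 'joint_torque': array([ 3.72374037e-03, -3.39851546e+01,  3.20935464e+01,  1.57882663e-02,
        3.09505663e-05, -2.68981807e-06]), 'tcp_pos': array([ 0.19108007, -0.48842041,  0.24722278]), 'tcp_rot': array([-1.79877891e+02, -1.62378583e-02,  2.13587345e+01]), 'ft_force': array([-0.67384484,  0.16443478,  0.23354347]), 'wrist_torque': array([-0.01057998, -0.00194594,  0.01110874]), 'grip_force': 0.0, 'finger_gap': 0.08532357693489188}
```

View pics/top0.png

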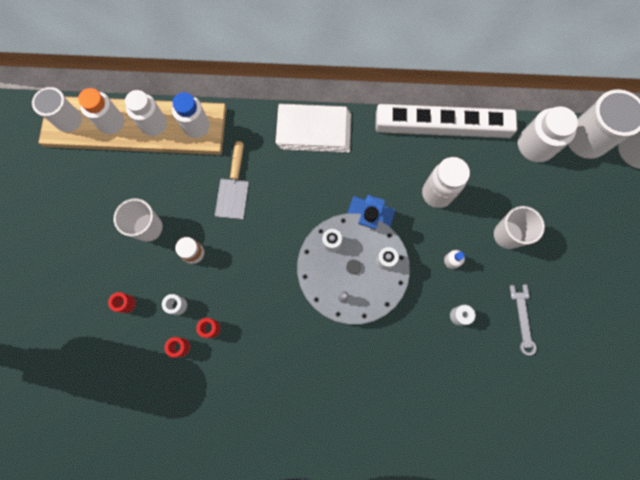

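View pics/side0.png

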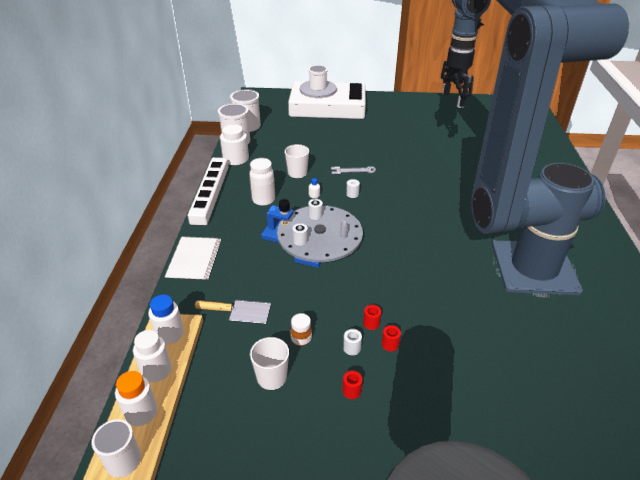

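The top view shows the candidates for the sleeve: a silver ring with a wide bore at (175,304), a silver ring with a small bore at (463,315), red rings at (121,302), (208,327) and (177,346), and fixed sleeves at (332,239) and (389,257). By the description I choose (175,304). The pin is at (345,296) and the knob at (371,213). The side view shows the sleeve at (353,341), the knob at (284,207) and the pin at (345,228).

Run:
```python
import cv2,numpy as np
t=cv2.imread("pics/top0.png");s=cv2.imread("pics/side0.png")
c=lambda im,u,v:cv2.resize(im[v-20:v+20,u-26:u+26],None,fx=5,fy=7.5*2/3,interpolation=cv2.INTER_CUBIC)
L=[(t,175,304),(t,463,315),(t,345,296),(t,371,213),(s,353,341),(s,353,187),(s,345,228),(s,284,210),]
tiles=[c(*l) for l in L]+[c(t,355,267)]
im=np.vstack([np.hstack(tiles[i:i+3]) for i in(0,3,6)])
print(im.shape);cv2.imwrite("pics/crop.png",im)
```

```text
(600, 780, 3)
```

View pics/crop.png

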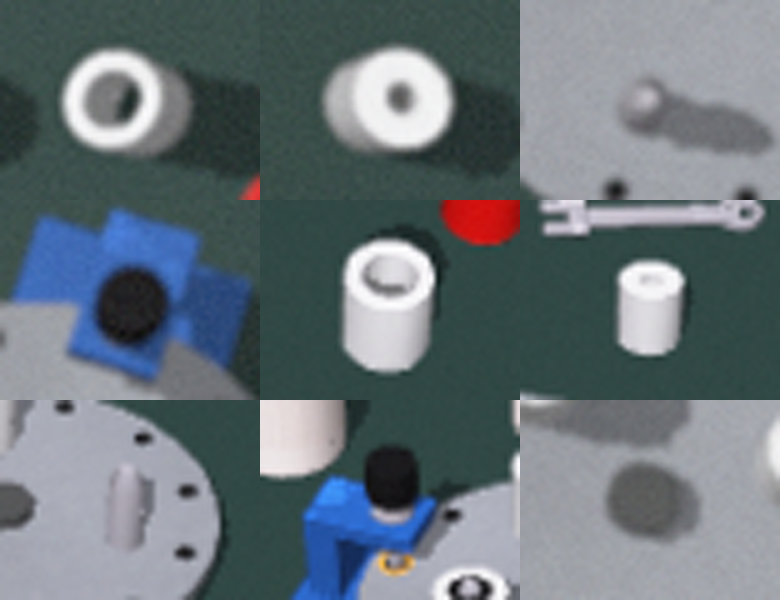

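The crop confirms it: the ring at (175,304) has a wide bore and the one at (463,315) a narrow bore. Readings, top view then side view:
- Sleeve top centre: (171.0,303.6) and (352.5,335.4)
- Pin tip: (344.2,295.0) and (344.0,220.8)
- Knob top: (370.8,213.6) and (283.9,202.2)
- Disc centre: (353.6,266.6) in the top view

```bash
cat > h.py <<'E'
import numpy as np
from scipy.optimize import least_squares
C={"top":(451.5406,317.598,246.294,np.array([[0.0465,-0.9989,-0.0025,-0.0258],[-0.9742,-0.0448,-0.2212,0.6122],[0.2208,0.0127,-0.9752,0.8711]])),
"side":(520.4896,321.291,236.2526,np.array([[-0.9983,-0.0582,0.0038,0.5692],[-0.0401,0.6378,-0.7692,0.0809],[0.0423,-0.768,-0.639,1.3941]]))}
def proj(c,p):
    f,cx,cy,E=C[c]; q=E[:,:3]@np.array(p)+E[:,3]; return np.array([f*q[0]/q[2]+cx,f*q[1]/q[2]+cy])
def onz(c,uv,z): return least_squares(lambda p:proj(c,[*p,z])-uv,[.4,0]).x
def tri(a,b):
    r=least_squares(lambda p:np.r_[proj("top",p)-a,proj("side",p)-b],[.4,0,.05]); return r.x,r.fun
E
python3 - <<'E'
from h import *
np.set_printoptions(precision=4,suppress=True)
S=[(171.0,303.6),(352.5,335.4)];P=[(344.2,295.),(344.,220.8)];K=[(370.8,213.6),(283.9,202.2)]
for n,z,(a,b) in(("sleeve",.045,S),("pin",.087,P),("knob",.110,K)):
    print(n,onz("top",a,z),onz("side",b,z),*tri(a,b))
c=onz("top",(353.6,266.6),.037);print("c",c)
for n,a,b in(("tub",(138,218),0),("jar",(188,247),0)):print(n,onz("top",a,.06))
for a in((121,302),(208,327),(177,346)):print("red",onz("top",a,.045))
print("fixed",onz("top",(332,238.5),.087),onz("top",(389,257),.087))
def res(q):
    x,y,t=q;R=np.array([[np.cos(t),-np.sin(t)],[np.sin(t),np.cos(t)]]);o=[]
    for l,z,uv in(((-70,0),.086,P),((105,0),.11,K)):
        w=np.r_[R@np.array(l)/1000+[x,y],z];o+=[*(proj("top",w)-uv[0]),*(proj("side",w)-uv[1])]
    for l,z,uv in(((0,0),.037,(353.6,266.6)),((35,61),.087,(332,238.5)),((35,-61),.087,(389,257))):
        w=np.r_[R@np.array(l)/1000+[x,y],z];o+=[*(proj("top",w)-uv)]
    return np.array(o)
r=least_squares(res,[*c,0]);x,y,t=r.x;print(r.x,np.degrees(t),r.fun)
for l in(-.07,.105):print(x+l*np.cos(t),y+l*np.sin(t))
E
```

```text
sleeve [0.4822 0.3012] [0.4834 0.3024] [0.4828 0.3016 0.0439] [ 0.0363 -0.2446  0.2641  0.0377]
pin [ 0.5117 -0.0552] [ 0.5124 -0.055 ] [ 0.512  -0.0553  0.0867] [ 0.017  -0.1182  0.1593  0.0317]
knob [ 0.6759 -0.1022] [ 0.679  -0.0979] [ 0.6781 -0.1027  0.1059] [ 0.0593 -0.4528  0.5857  0.2033]
c [ 0.5791 -0.0757]
tub [0.6589 0.3881]
jar [0.6006 0.2746]
red [0.4807 0.4055]
red [0.4381 0.2196]
red [0.3972 0.2788]
fixed [ 0.6262 -0.0264] [ 0.593  -0.1433]
[ 0.5774 -0.0747 -0.2758] -15.804111881208337 [ 0.1394  0.8873  0.8625  0.1832  0.5623 -1.1889  0.4301 -1.1296 -0.5255
  0.7464 -0.4076 -0.7157 -0.2133 -0.7429]
0.510073025709927 -0.05560786934072996
0.6784577545690973 -0.10326899697136527
```

Request:
jog_arm:
  rows:
    - [[0.9,-0.8,0,0,0,-1,1],[0.9,-0.8,0,0,0,-1,1],[0.9,-0.8,0,0,0,-1,1],[0.9,-0.8,0,0,0,-1,1],[0.9,-0.8,0,0,0,-1,1],[1,-0.44,0,0,0,0,1],[1,-0.44,0,0,0,0,1],[1,-0.44,0,0,0,0,1],[1,-0.44,0,0,0,0,1],[1,-0.44,0,0,0,0,1]]

```text
time_s: 1.1
tcp_pos: [0.2814, -0.2164, 0.2478]
tcp_rot: [-180.0, -0.0, 46.3]
ft_force: [0.5, -0.1, 0.0]
finger_gap: 0.0855
grip_force: 0.0
```

Request:
jog_arm:
  rows:
    - [[1,-0.44,0,0,0,0,1],[1,-0.44,0,0,0,0,1],[1,-0.44,0,0,0,0,1],[1,-0.44,0,0,0,0,1],[1,-0.44,0,0,0,0,1],[1,-0.44,0,0,0,0,1],[1,-0.44,0,0,0,0,1],[1,-0.44,0,0,0,0,1],[1,-0.44,0,0,0,0,1],[1,-0.44,0,0,0,0,1]]

```text
time_s: 2.1
tcp_pos: [0.3742, 0.0403, 0.2478]
tcp_rot: [-180.0, 0.0, 46.4]
ft_force: [-0.2, -0.4, -0.6]
finger_gap: 0.0853
grip_force: 0.0
```

Request:
jog_arm:
  rows:
    - [[1,-0.38,0,0,0,0,1],[1,-0.38,0,0,0,0,1],[1,-0.38,0,0,0,0,1],[1,-0.38,0,0,0,0,1],[1,-0.38,0,0,0,0,1],[1,-0.38,0,0,0,0,1],[1,-0.38,0,0,0,0,1],[1,-0.38,0,0,0,0,1],[1,-0.38,0,0,0,0,1],[0,0,0,0,0,0,1]]

```text
time_s: 3.1
tcp_pos: [0.468, 0.2632, 0.2467]
tcp_rot: [-179.9, 0.1, 46.5]
ft_force: [0.5, -0.3, -0.3]
finger_gap: 0.0854
grip_force: 0.0
```

```bash
cat > d.py <<'E'
import sys,numpy as np
from rig import env
from scipy.spatial.transform import Rotation as R
s=env.get_state();t=np.array(list(map(float,sys.argv[1:4])))
r=R.from_euler("xyz",s["tcp_rot"],degrees=True)
print(np.round(s["tcp_pos"],4),s["tcp_rot"].round(2),s["joint_pos"].round(1),"units",np.round(r.inv().apply(t-s["tcp_pos"])/.025,2),s["qvel"].round(1))
E
python3 d.py .4827 .3016 .030
```

```text
[0.468  0.2632 0.2467] [-1.7992e+02  6.0000e-02  4.6520e+01] [2.220e+01 4.600e+00 7.400e+00 9.290e+01 1.000e-01 1.557e+02] units [ 1.53 -0.62  8.67] [-1.9 -2.4 -2.   2.3 -1.9 -1.3]
```

Request:
jog_arm:
  rows:
    - [[0.8,-0.3,0.3,0,0,0,1],[0.7,-0.3,0.7,0,0,0,1],[0,0,1,0,0,0,1],[0,0,1,0,0,0,1],[0,0,1,0,0,0,1],[0,0,1,0,0,0,1],[0,0,0.8,0,0,0,1],[0,0,0,0,0,0,1],[0,0,0,0,0,0,1],[0,0,0,0,0,0,1]]

```text
time_s: 4.1
tcp_pos: [0.4836, 0.2986, 0.105]
tcp_rot: [179.9, -0.1, 46.3]
ft_force: [0.2, 0.5, 0.1]
finger_gap: 0.085
grip_force: 0.0
```

```bash
python3 d.py .4827 .3016 .030
python3 - <<'E'
from rig import cams
import cv2,numpy as np
t=cams.grab_frame("top")["color"];s=cams.grab_frame("side")["color"]
c=lambda im,u,v:cv2.resize(im[v-60:v+60,u-40:u+40],None,fx=5,fy=5,interpolation=cv2.INTER_CUBIC)
cv2.imwrite("pics/g1.png",np.hstack([c(t,175,304),c(s,353,325)]))
E
```

```text
[0.4836 0.2986 0.105 ] [ 1.7994e+02 -1.3000e-01  4.6340e+01] [ 24.9   9.9  -2.9  77.1  -0.  158.6] units [ 0.06 -0.11  3.  ] [ 0.2 -0.3  0.8 -0.2  0.1  0.1]
```

View pics/g1.png

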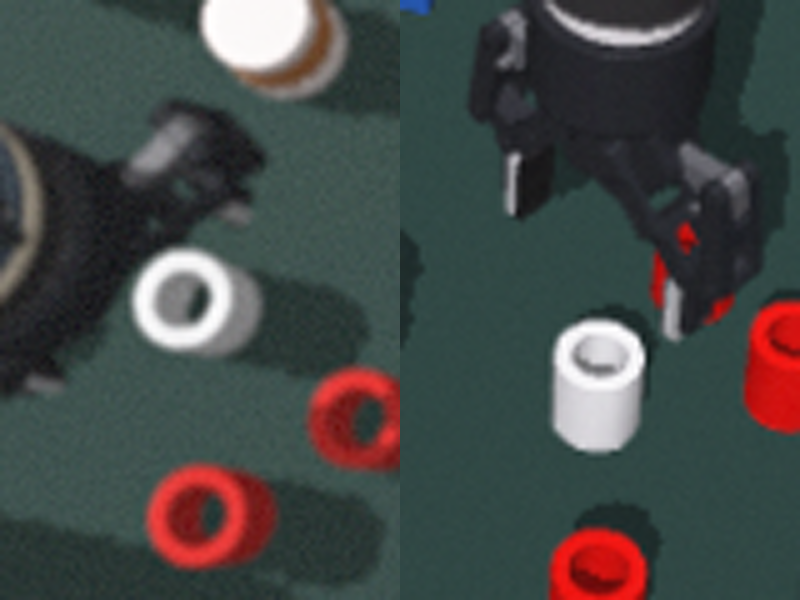

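The crop shows the fingers straddling the silver sleeve, rim at tile (185,300). The finger midpoint at tile (135,297) agrees once parallax is allowed for, and both reds are clear. Descend and grip.

Request:
jog_arm:
  rows:
    - [[0.06,-0.11,0.6,0,0,0,1],[0,0,0.8,0,0,0,1],[0,0,0.8,0,0,0,1],[0,0,0.5,0,0,0,1],[0,0,0.25,0,0,0,1],[0,0,0,0,0,0,1],[0,0,0,0,0,0,0.3],[0,0,0,0,0,0,0.3],[0,0,0,0,0,0,0.3],[0,0,0,0,0,0,0.3]]
  force: 40

```text
time_s: 5.2
tcp_pos: [0.4829, 0.3019, 0.031]
tcp_rot: [179.9, -0.1, 46.4]
ft_force: [0.3, 0.2, 3.2]
finger_gap: 0.0392
grip_force: 40.6
```

Request:
jog_arm:
  rows:
    - [[0,0,0,0,0,0,0.3],[0,0,0,0,0,0,0.3],[0,0,0,0,0,0,0.3],[0,0,0,0,0,0,0.3],[0,0,0,0,0,0,0.3],[0,0,-0.3,0,0,0,0.3],[0,0,-0.6,0,0,0,0.3],[0,0,-1,0,0,0,0.3],[0,0,-1,0,0,0,0.3],[0,0,-1,0,0,0,0.3]]

```text
time_s: 6.2
tcp_pos: [0.4813, 0.3013, 0.1283]
tcp_rot: [-180.0, 0.0, 46.4]
ft_force: [0.4, 0.4, 0.1]
finger_gap: 0.0393
grip_force: 40.3
```

Request:
jog_arm:
  rows:
    - [[-0.4,0.5,-0.4,0,0,0,0.3],[-0.85,0.97,-0.2,0,0,0,0.3],[-0.85,0.97,0,0,0,0,0.3],[-0.85,0.97,0,0,0,0,0.3],[-0.85,0.97,0,0,0,0,0.3],[-0.85,0.97,0,0,0,0,0.3],[-0.85,0.97,0,0,0,0,0.3],[-0.85,0.97,0,0,0,0,0.3],[-0.85,0.97,0,0,0,0,0.3],[-0.85,0.97,0,0,0,0,0.3]]

```text
time_s: 7.2
tcp_pos: [0.5088, -0.0055, 0.1416]
tcp_rot: [-179.9, 0.1, 46.3]
ft_force: [0.0, -0.1, -1.2]
finger_gap: 0.0389
grip_force: 40.4
```

Request:
jog_arm:
  rows:
    - [[-0.8,0.8,0,0,0,0,0.3],[-0.5,0.5,0,0,0,0,0.3],[0,0,0,0,0,0,0.3],[0,0,0,0,0,0,0.3],[0,0,0,0,0,0,0.3],[0,0,0,0,0,0,0.3],[0,0,0,0,0,0,0.3],[0,0,0,0,0,0,0.3],[0,0,0,0,0,0,0.3],[0,0,0,0,0,0,0.3]]

```text
time_s: 8.2
tcp_pos: [0.511, -0.0492, 0.1421]
tcp_rot: [180.0, -0.0, 46.4]
ft_force: [0.8, 0.1, -0.4]
finger_gap: 0.0395
grip_force: 40.4
```

```bash
python3 d.py .511 -.0555 .124
python3 - <<'E'
from rig import cams
import cv2,numpy as np
t=cams.grab_frame("top")["color"];s=cams.grab_frame("side")["color"]
c=lambda im,u,v:cv2.resize(im[v-60:v+60,u-40:u+40],None,fx=5,fy=5,interpolation=cv2.INTER_CUBIC)
cv2.imwrite("pics/g2.png",np.hstack([c(t,345,285),c(s,345,210)]))
E
```

```text
[ 0.511  -0.0492  0.1421] [180.    -0.    46.38] [-13.    1.2  -8.   80.8  -0.  120.6] units [-0.18  0.18  0.72] [-0.2  0.  -0.   0.   0.  -0.1]
```

View pics/g2.png

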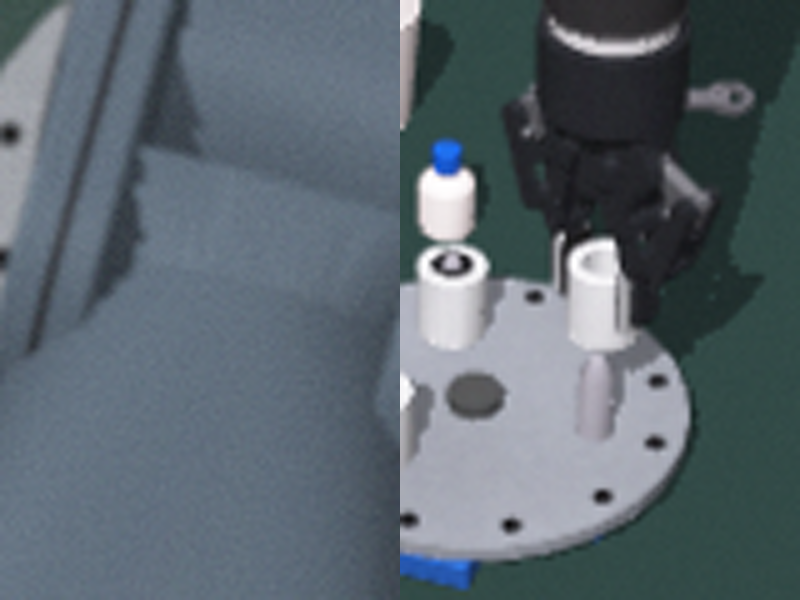

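The crop shows the sleeve (centre at tile x≈601, bottom y≈345) hanging just above and nearly in line with the pin (tile x≈597). The top view is blocked by the arm. I will correct and lower slowly while watching force.

Request:
jog_arm:
  rows:
    - [[-0.18,0.18,0,0,0,0,0.3],[0,0,0.3,0,0,0,0.3],[0,0,0.3,0,0,0,0.3],[0,0,0.2,0,0,0,0.3],[0,0,0.2,0,0,0,0.3],[0,0,0.2,0,0,0,0.3],[0,0,0.2,0,0,0,0.3],[0,0,0.2,0,0,0,0.3],[0,0,0,0,0,0,0.3],[0,0,0,0,0,0,0.3]]

```text
time_s: 9.3
tcp_pos: [0.511, -0.0557, 0.102]
tcp_rot: [-180.0, 0.0, 46.4]
ft_force: [-0.4, -0.2, -0.2]
finger_gap: 0.0395
grip_force: 40.4
```

```bash
python3 d.py .511 -.0555 .068; python3 -c "
from rig import env;s=env.get_state();print(s['ft_force'],s['wrist_torque'])"
```

```text
[ 0.511  -0.0557  0.102 ] [-1.7999e+02  1.0000e-02  4.6360e+01] [-13.7   2.2 -11.6  76.2  -0.  119.9] units [ 0.   -0.01  1.36] [-0.1 -0.2  0.5  0.1 -0.  -0. ]
[-0.43253889 -0.1576486  -0.18917196] [ 0.03755222  0.02277895 -0.01255595]
```

No contact force with the lower end at 71 mm, so the sleeve is over the pin. Continue down to the disc.

Request:
jog_arm:
  rows:
    - [[0,0,0.25,0,0,0,0.3],[0,0,0.3,0,0,0,0.3],[0,0,0.3,0,0,0,0.3],[0,0,0.2,0,0,0,0.3],[0,0,0.15,0,0,0,0.3],[0,0,0.08,0,0,0,0.3],[0,0,0.05,0,0,0,0.3],[0,0,0.03,0,0,0,0.3],[0,0,0,0,0,0,0.3],[0,0,0,0,0,0,0.3]]

```text
time_s: 10.3
tcp_pos: [0.5113, -0.0558, 0.0683]
tcp_rot: [180.0, -0.0, 46.4]
ft_force: [-0.3, 0.2, -1.3]
finger_gap: 0.0392
grip_force: 40.5
```

Request:
jog_arm:
  rows:
    - [[0,0,0.04,0,0,0,0.3],[0,0,0.03,0,0,0,0.3],[0,0,0,0,0,0,0.3],[0,0,0,0,0,0,0.75],[0,0,0,0,0,0,0.75],[0,0,0,0,0,0,0.75],[0,0,0,0,0,0,0.75],[0,0,0,0,0,0,0.75],[0,0,0,0,0,0,0.75],[0,0,0,0,0,0,0.75]]

```text
time_s: 11.3
tcp_pos: [0.5111, -0.0557, 0.0662]
tcp_rot: [-180.0, 0.0, 46.4]
ft_force: [0.6, 0.3, 0.3]
finger_gap: 0.0642
grip_force: 0.0
```

Request:
jog_arm:
  rows:
    - [[0,0,-0.3,0,0,0,0.8],[0,0,-0.6,0,0,0,0.8],[0,0,-0.8,0,0,0,0.8],[0,0,-1,0,0,0,0.8],[0,0,-1,0,0,1,0.8],[0,0,-0.6,0,0,1,0.8],[0,0,-0.2,0,0,1,0.8],[0,0,0,0,0,1,0.8],[0,0,0,0,0,1,0.8],[0,0,0,0,0,1,0.8]]

```text
time_s: 12.3
tcp_pos: [0.5113, -0.0558, 0.1797]
tcp_rot: [180.0, -0.1, 16.2]
ft_force: [-0.3, -0.1, 0.5]
finger_gap: 0.0683
grip_force: 0.0
```

```bash
python3 d.py .6784 -.1028 .130
python3 - <<'E'
from rig import cams
import cv2,numpy as np
t=cams.grab_frame("top")["color"];s=cams.grab_frame("side")["color"]
c=lambda im,u,v:cv2.resize(im[v-60:v+60,u-40:u+40],None,fx=5,fy=5,interpolation=cv2.INTER_CUBIC)
cv2.imwrite("pics/g3.png",np.hstack([c(s,284,200),c(s,345,210)]))
E
```

```text
[ 0.5113 -0.0558  0.1797] [ 1.7997e+02 -6.0000e-02  1.6160e+01] [-13.7   0.8  -4.1  85.    0.  150.1] units [5.89 3.67 2.  ] [-0.1  0.2 -0.2 -0.   0.  49.5]
```

View pics/g3.png

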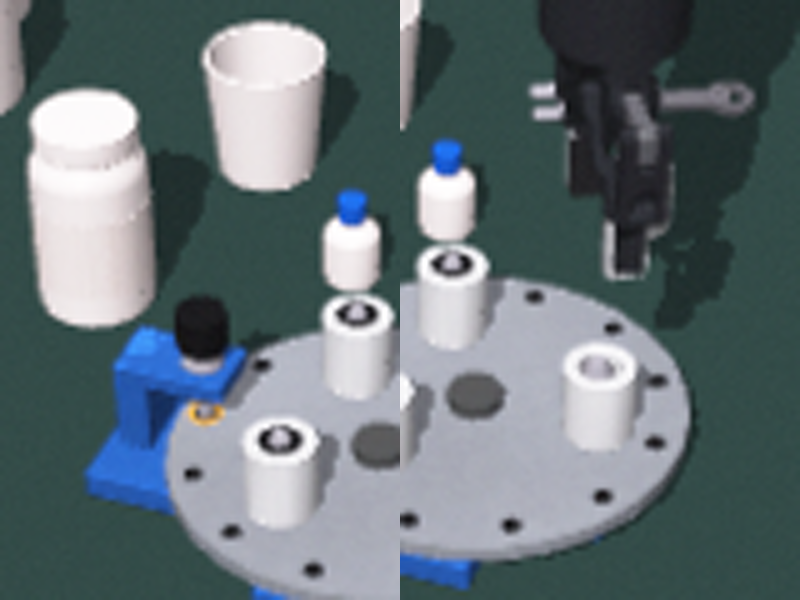

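```bash
python3 - <<'E'
from h import *
for z in(.037,.082,.087,.092):print(z,((proj("side",[.5113,-.0558,z])+.4-[305,150])*5+[400,0]).round(0))
for z in(.037,.082,.087): # front edge
  for dx,dy in((0,.02),(0,-.02),(.02,0),(-.02,0)):print(z,((proj("side",[.5113+dx,-.0558+dy,z])+.4-[305,150])*5+[400,0]).round(0))
E
cat > /dev/null
python3 - <<'E'
import cv2
s=cv2.imread("pics/g3.png")[320:470,540:660]
cv2.imwrite("pics/g3b.png",cv2.resize(s,None,fx=4,fy=4,interpolation=cv2.INTER_CUBIC))
E
```

```text
0.037 [596. 427.]
0.082 [599. 362.]
0.087 [599. 355.]
0.092 [599. 348.]
0.037 [595. 450.]
0.037 [597. 404.]
0.037 [560. 425.]
0.037 [632. 428.]
0.082 [598. 386.]
0.082 [600. 340.]
0.082 [562. 361.]
0.082 [636. 364.]
0.087 [598. 378.]
0.087 [600. 333.]
0.087 [562. 354.]
0.087 [636. 357.]
```

View pics/g3b.png

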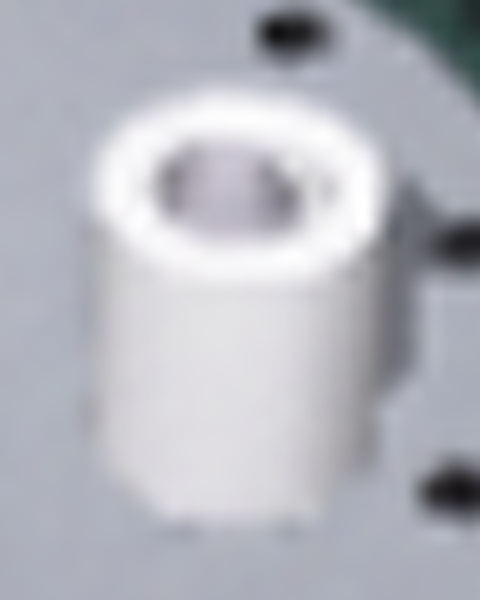

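Top rim at y 341–391 and bottom edge at y 450 in the tile match a seated sleeve (predicted 340–386 and 450). Next the knob.

Request:
jog_arm:
  rows:
    - [[0,0,0,0,0,1,0.8],[0,0,0,0,0,1,0.8],[0.5,0.2,0,0,0,0,0.8],[0.98,0.4,0,0,0,0,0.8],[0.98,0.4,0,0,0,0,0.8],[0.98,0.4,0,0,0,0,0.8],[0.98,0.4,0,0,0,0,0.8],[0.98,0.4,0,0,0,0,0.8],[0.7,0.3,0,0,0,0,0.8],[0.33,0.11,0,0,0,0,0.8]]

```text
time_s: 13.4
tcp_pos: [0.6795, -0.1035, 0.1782]
tcp_rot: [180.0, -0.0, 6.5]
ft_force: [-1.1, 0.7, -0.3]
finger_gap: 0.0685
grip_force: 0.0
```

Request:
jog_arm:
  rows:
    - [[0,0,0.4,0,0,0,0.8],[0,0,0.6,0,0,0,0.8],[0,0,0.6,0,0,0,0.8],[0,0,0.2,0,0,0,0.8],[0,0,0,0,0,0,0.8],[0,0,0,0,0,0,0.8],[0,0,0,0,0,0,0.8],[0,0,0,0,0,0,0.8],[0,0,0,0,0,0,0.8],[0,0,0,0,0,0,0.8]]

```text
time_s: 14.4
tcp_pos: [0.6783, -0.1028, 0.1343]
tcp_rot: [180.0, -0.0, 6.4]
ft_force: [0.8, -0.4, 0.9]
finger_gap: 0.0683
grip_force: 0.0
```

```bash
python3 d.py .6784 -.1028 .099
python3 - <<'E'
from rig import cams
import cv2,numpy as np
t=cams.grab_frame("top")["color"];s=cams.grab_frame("side")["color"]
c=lambda im,u,v:cv2.resize(im[v-60:v+60,u-40:u+40],None,fx=5,fy=5,interpolation=cv2.INTER_CUBIC)
cv2.imwrite("pics/g4.png",np.hstack([c(t,365,215),c(s,284,190)]))
E
```

```text
[ 0.6783 -0.1028  0.1343] [ 1.7999e+02 -4.0000e-02  6.3600e+00] [-14.2  27.4  22.2  84.8   0.  159.4] units [ 0.   -0.    1.41] [-0.   0.  -0.2 -0.1  0.  -0. ]
```

View pics/g4.png

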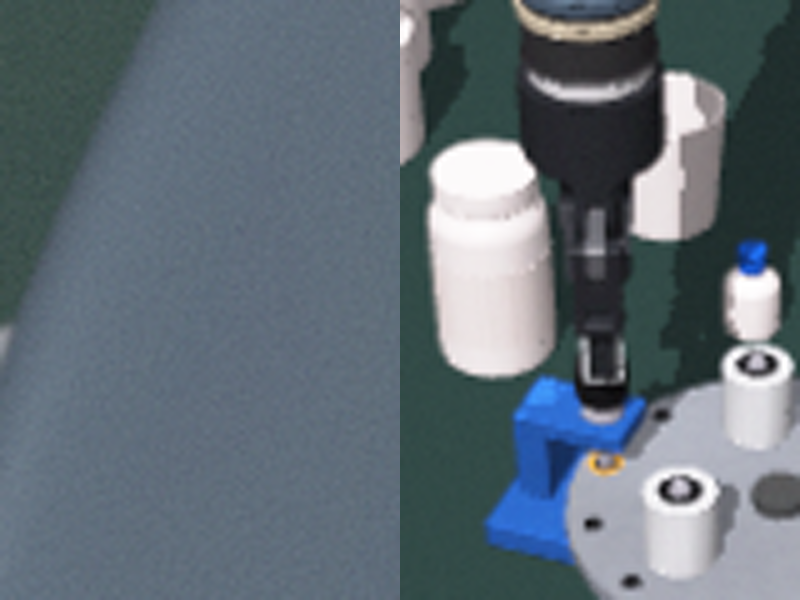

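The crop shows the near finger at tile (602,360), in line with the knob at (602,385), and everything else clear. Descend and grip.

Request:
jog_arm:
  rows:
    - [[0,0,0.3,0,0,0,0.8],[0,0,0.5,0,0,0,0.8],[0,0,0.4,0,0,0,0.8],[0,0,0.2,0,0,0,0.8],[0,0,0,0,0,0,0.8],[0,0,0,0,0,0,0.1],[0,0,0,0,0,0,0.1],[0,0,0,0,0,0,0.1],[0,0,0,0,0,0,0.1],[0,0,0,0,0,0,0.1]]
  force: 80

```text
time_s: 15.5
tcp_pos: [0.6788, -0.1044, 0.1002]
tcp_rot: [179.8, -0.1, 6.3]
ft_force: [-0.4, -4.9, 2.2]
finger_gap: 0.0277
grip_force: 78.8
```

Request:
jog_arm:
  rows:
    - [[0,0,0,0,0,0,0.1],[0,0,0,0,0,0,0.1],[0,0,0,0,0,0,0.1],[0,0,-0.1,0,0,0,0.1],[0,0,-0.1,0,0,0,0.1],[0,0,-0.1,0,0,0,0.1],[0,0,-0.1,0,0,0,0.1],[0,0,0,0,0,0,0.1],[0,0,0,0,0,0,0.1],[0,0,0,0,0,0,0.1]]

```text
time_s: 16.5
tcp_pos: [0.6787, -0.1044, 0.1062]
tcp_rot: [179.9, 0.0, 6.3]
ft_force: [5.2, -6.1, -7.1]
finger_gap: 0.0276
grip_force: 79.3
```

Request:
jog_arm:
  rows:
    - [[0,0.06,-0.1,0,0,0,0.1],[0,0,-0.1,0,0,0,0.1],[0,0,-0.1,0,0,0,0.1],[0,0,-0.1,0,0,0,0.1],[0,0,-0.1,0,0,0,0.1],[0,0,0,0,0,0,0.1],[0,0,0,0,0,0,0.1],[0,0,0,0,0,0,0.1],[0,0,0,0,0,0,0.1],[0,0,0,0,0,0,0.1]]

```text
time_s: 17.5
tcp_pos: [0.6787, -0.1044, 0.1172]
tcp_rot: [-180.0, 0.1, 6.3]
ft_force: [6.4, -3.3, -10.2]
finger_gap: 0.0278
grip_force: 79.5
```

Request:
jog_arm:
  rows:
    - [[0,0,-0.1,0,0,0,0.1],[0,0,-0.1,0,0,0,0.1],[0,0,-0.08,0,0,0,0.1],[0,0,0,0,0,0,0.1],[0,0,0,0,0,0,0.1],[0,0,0,0,0,0,0.1],[0,0,0,0,0,0,0.1],[0,0,0,0,0,0,0.1],[0,0,0,0,0,0,0.1],[0,0,0,0,0,0,0.1]]

```text
time_s: 18.5
tcp_pos: [0.6787, -0.1044, 0.1224]
tcp_rot: [-179.9, 0.1, 6.3]
ft_force: [7.3, -3.9, -15.9]
finger_gap: 0.0273
grip_force: 80.9
```

Request:
jog_arm:
  rows:
    - [[0,0,-0.06,0,0,0,0.1],[0,0,0,0,0,0,0.1],[0,0,0,0,0,0,0.1],[0,0,0,0,0,0,0.1],[0,0,0,0,0,0,0.1],[0,0,0,0,0,0,0.1],[0,0,0,0,0,0,0.1],[0,0,0,0,0,0,0.1],[0,0,0,0,0,0,0.1],[0,0,0,0,0,0,0.1]]

```text
time_s: 19.5
tcp_pos: [0.6787, -0.1044, 0.1224]
tcp_rot: [-179.9, 0.2, 6.3]
ft_force: [9.2, -3.9, -18.4]
finger_gap: 0.0279
grip_force: 80.8
```

Run:
```python
from rig import cams
import cv2,numpy as np
s=cams.grab_frame("side")["color"]
cv2.imwrite("pics/g5.png",cv2.resize(s[140:290,230:380],None,fx=4,fy=4,interpolation=cv2.INTER_CUBIC))
```

```text
(no output)
```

View pics/g5.png

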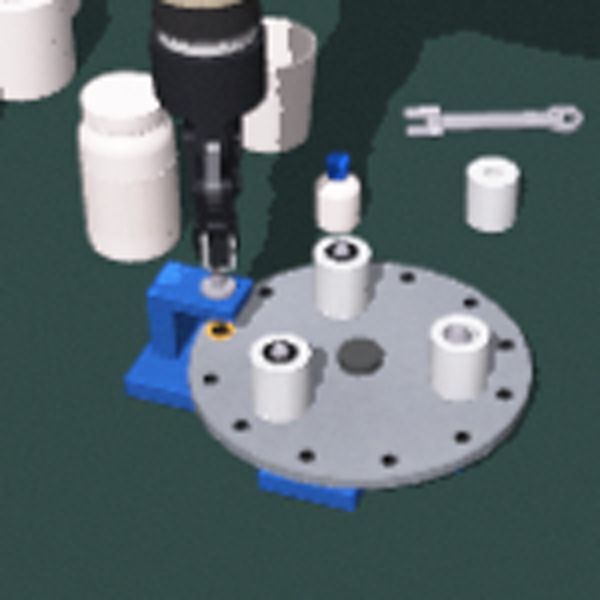

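The picture shows the knob raised in the fingers at (218,255), the disc's index hole now open at (220,329), the sleeve seated at (460,358) and the other sleeve untouched at (492,193). The pull no longer raises the knob while the force still grows, so it is at its stop. Handing in.

```bash
python3 -c "
from rig import env;print(env.finish_job())"
```

```text
the job is handed in; nothing more can be done
None
```

The wide-bore sleeve (sleeve_a) is seated on the pin and released, the plunger is held up at its stop in an 80 N grip, and the job was handed in at about 19.6 s; no verdict came back.

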